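# Clear the marking station's table and hold its dead-man lever at run

## Robot

A 7-joint arm with a two-finger parallel gripper is mounted at the origin on a cart in front of the work surface, level with it; the furniture and walls round the work are solid. World frame = base frame: x ahead of the robot, y to its left, z up, the work surface at z = 0. Lengths are in m, angles in rad, forces in N, time in s.
With the tool pointing down it reaches from about 0.4 to 0.9 m from the base axis. Payload 5.6 kg.
Tool frame: the origin (TCP) lies between the finger pads; the fingertips stand 22 mm ahead of it and the grasp point (between the pads) lies 3 mm ahead of it; z points along the fingers, y is the line along which they close (so a half turn about z gives the same grasp; the last joint's range is limited). The gripper opens to 92 mm and grips with 3 to 60 N. Pads are 20 mm wide; open, the fingers measure 128 mm over their backs; the gripper's body (75 mm by 189 mm) begins 69 mm behind the grasp point.
Start: joints at [-1.221, 0.468, -0.012, 1.603, 0.006, 1.071, -0.056], TCP at [0.249, 0.6, 0.237] pointing down, gripper open.
Joint ranges: [-2.53, 2.53], [-0.31, 2.02], [-1.57, 1.55], [0.28, 2.44], [-1.29, 4.43], [0.15, 1.84], [-2.92, 2.92]. Speed limits (rad/s): [2.57, 2.57, 3.14, 3.14, 3.14, 3.14, 3.14].

## Interface

Orientations are given as a unit quaternion [x, y, z, w].
In Python, from workcell import manip gives the robot as it stands.
- The arm moves only by the tool jog_arm, never from a script. Its argument "motion" is a list of rows, each an object with "gripper": the finger opening in cm, from 0 to 9.19; "delta_pos": the shift along the tool's x, y, z in cm, a list of three; "turn": the turn, a rotation vector about the tool's x, y, z in degrees, a list of three. In form: [{"gripper": gripper, "delta_pos": [dx, dy, dz], "turn": [rx, ry, rz]}, ...]. A call has exactly 5 rows; each row is the pose to reach, as a shift and turn from the pose commanded when the call began, along the tool's axes at that moment; what a row does not reach only later rows make up. A row lasts 1/8 s, in which the tool goes at most 62.5 mm and 10.7 degrees, less where a joint would pass 70% of its speed; a pose out of reach is approached as far as the arm can. A call with a gripper value outside its range is refused whole. The fingers move at their own pace and stop on an object; "grip_force" is the grip in N (left out, the last holds). Time passes only in rows, so rows that repeat a pose let the fingers close, or fill a call up. It gives the time, the measured TCP pose, the force, the opening and the grip force at its end, in the units of the state.
- manip.sense(): the state, without advancing time (a new reading comes with each control period).
- manip.grab_frame(name): name is "side" or "top"; returns the picture (400x640x3 uint8, red, green, blue); there is no depth.
- manip.calibration(name): a dict with "intrinsics" (3x3 intrinsics, pixels), "dist" ([k1, k2, p1, p2, k3] as OpenCV has them; the pictures are not rectified), "position" and "rotation" of the camera in the world. Camera axes: x right, y down, z forward; pixel columns grow to the right and rows downward; lengths in m; the calibration is good to about 2 mm. A picture is of the moment at which its call begins. calibration takes no time and is no camera call.
- manip.job_done(): hands the job in; it is judged then, once.
The state is a dict: "clock": time; "qpos": joint angles; "qvel": joint speeds; "joint_torque": joint torques, N m; "tcp_pos": TCP position; "eef_rot": TCP orientation; "wrist_force": force on the tool from outside, world axes, zero at the start; "wrist_torque": the same for the moment, N m; "width": finger opening in m; "grip_force": force on a finger pad.
Only numpy, scipy, OpenCV 4.12 (cv2) and the standard library are available. Lean on these libraries where they do the work, as an engineer would, in place of code of your own. Each camera call takes 0.05 s, during which the arm holds its last target. There are 200 camera calls.

## Task

Take the wooden scraper block and use it, not the fingers, to push the three metal offcuts off the marking station's aluminium table into the blue-walled catch tray at its end, then set the scraper down on the bench clear of the station. Only then press the spring-loaded dead-man lever down by its yellow pad with the gripper so that its orange pointer stands in the green run band, the lever about level and never at its bottom stop, and finish still holding it there. Leave the other things on the bench where they are.

Things in the scene. Friction and masses are not known exactly. Their poses are not given: they have to be found in the camera images.
- station: marking station fixed to the bench, 222 (its x) x 252 (y) mm: aluminium table with a catch tray at its +y end, dead-man lever behind the table at x = 65 mm. Origin on the bench top near its middle; at yaw 0 x points away from the robot, y left, z up. By the lever's end stands a white scale plate (126 mm high, x = 100, y 76 to 120 mm): grey band on top (off), green (run), red at the bottom (stop)
- table_top (a point): centre of the aluminium table's top face, 34 mm above the bench, at station x = -35, y = -23.5 mm; axes as the station's. Table 116 mm (x) by 163 mm (y); along both long sides blue guards rise 14 mm above it and go on along the tray; the -y end is open, at the +y end it drops into the tray
- tray_floor (a point): centre of the catch tray's floor, 7.5 mm above the bench, at station x = -35, y = 93.5 mm; inside 116 mm (x) by 71 mm (y), side and end walls reach 48 mm above the bench; axes as the station's
- deadman (a joint): lever angle, rad: 0 released (slopes 0.2 up), 0.2 level, 0.40 bottom stop; green run band 0.13 to 0.27. A spring returns it to 0; at the pad it takes about 3 N to start, 7 N when level, 11 N at the bottom. The hinge lies along the station's x at station (65, -75, 76) mm
- deadman_pad (a point): middle of the top face of the lever's yellow ribbed pad, 34 mm (x) by 44 mm (y), 130 mm from the hinge on its +y side (level: station x 65, y 55 mm); about 110 mm above the bench released, 84 mm level, 58 mm at the bottom. Press straight down from above. It turns with the lever
- scraper: wooden scraper block, 0.16 kg: foot 104 mm (its x) by 30 mm (y) and 24 mm high with a steel sole, and on it a pale wooden grip 70 mm (x) by 20 mm (y) that reaches 59 mm high. Origin at the centre of its underside, z up. It pushes with its long side (moving along its y); pinch the grip across y; both ways round are alike
- chip_brass: loose brass offcut, a disc 16 mm across and 8 mm high; origin at the centre of its underside. It starts on the table, its edges over 55 mm from the open end and 25 mm from the tray
- chip_steel: loose dark steel offcut, 18 x 13 x 8 mm; origin at the centre of its underside; starts on the table likewise
- chip_copper: loose copper offcut, 14 x 14 x 9 mm; origin at the centre of its underside; starts on the table likewise
- gauge_case: bystander: dark green gauge case, 40 x 94 x 24 mm, lying; origin at the centre of its underside
- tape_measure: bystander: yellow tape measure, 34 x 77 x 59 mm, standing; origin at the centre of its underside
- glue_bottle: bystander: white glue bottle with a green cap, 48 x 136 x 47 mm, lying; origin at the centre of its underside
- welding_helmet: obstacle, solid: black welding helmet standing on the bench between the scraper and the station, about 240 x 220 mm and 230 mm high; carry things over it with 40 mm to spare. It never moves; its origin is on the bench under it
- red_knob: bystander: red waisted knob, 34 x 34 x 36 mm; origin at the centre of its underside

How it is judged:
On the way, in this order (a step that is already met when the one before it is completed fails the run):
1. all three offcuts lie in the catch tray (x of chip_brass in the frame of tray_floor between -0.059 and 0.059 m and y of chip_brass in the frame of tray_floor between -0.036 and 0.036 m and z of each of chip_brass, chip_steel, chip_copper in the frame of tray_floor below 0.022 m and x of chip_steel in the frame of tray_floor between -0.059 and 0.059 m and y of chip_steel in the frame of tray_floor between -0.036 and 0.036 m and x of chip_copper in the frame of tray_floor between -0.059 and 0.059 m and y of chip_copper in the frame of tray_floor between -0.036 and 0.036 m), for 0.2 s.
2. the scraper is set down on the bench, let go and clear of the station (height (world z) of scraper between -0.01 and 0.022 m and contact force between each of the arm, the fingers and scraper below 0.1 N and contact force between scraper and station below 0.1 N and linear speed of scraper below 0.02 m/s), for 0.2 s.
At the end, for the whole second after the job is handed in: The program ends holding: the fingers press the dead-man lever (over 2 N), its joint staying at 0.13 to 0.27 rad for the last second; all three offcuts lie in the catch tray (within its walls, under 30 mm above the bench); the scraper rests on the bench, let go, not touching the station (all of step 1 and all of step 2 and value of joint deadman between 0.13 and 0.27 rad and velocity of joint deadman between -0.1 and 0.1 rad/s and contact force between the fingers and station above 2 N); the arm keeps its last pose, push and grip.
It fails at once if the lever is pushed to its bottom stop (value of joint deadman above 0.36 rad).
It fails at once if the lever is pressed before the offcuts are in the tray and the scraper is down (value of joint deadman above 0.09 rad and not (x of chip_brass in the frame of tray_floor between -0.059 and 0.059 m and y of chip_brass in the frame of tray_floor between -0.036 and 0.036 m and z of each of chip_brass, chip_steel, chip_copper in the frame of tray_floor below 0.022 m and x of chip_steel in the frame of tray_floor between -0.059 and 0.059 m and y of chip_steel in the frame of tray_floor between -0.036 and 0.036 m and x of chip_copper in the frame of tray_floor between -0.059 and 0.059 m and y of chip_copper in the frame of tray_floor between -0.036 and 0.036 m and height (world z) of scraper between -0.01 and 0.022 m)).
It fails at once if the fingers touch an offcut (contact force between the fingers and chip_brass above 0.3 N or contact force between the fingers and chip_steel above 0.3 N or contact force between the fingers and chip_copper above 0.3 N).
It fails at once if a bystander is moved by more than 30 mm (distance of any of glue_bottle, red_knob, gauge_case, tape_measure from where it was at the start of the episode above 0.03 m).
It also fails if it takes over 64 s, if anything falls off the work surface, if the arm or the gripper's body presses on something with over 40 N, if the wrist force passes 120 N, or if a joint passes its speed limit or range.

## Working session

There is one attempt and no reset: what is moved stays moved. The work goes in short steps, Python scripts to look and compute and a tool call to move; the robot and the scene stay as the last step left them, time stands still between calls to the robot, and variables do not carry over. Pictures are saved under pics/ and viewed, at most 10 in all, crops included, and the job is handed in when it is done.

Besides the shell and the picture viewer there is one more tool, called after "Call:" by a JSON object that holds its "method" and its "body", one argument or row to a line. jog_arm: Moves the arm, as the interface text tells. Its arguments: {"type":"object","properties":{"motion":{"type":"array","items":{"type":"object","properties":{"gripper":{"type":"number"},"delta_pos":{"type":"array","items":{"type":"number"}},"turn":{"type":"array","items":{"type":"number"}}}}},"grip_force":{"type":"number"}},"required":["motion"]}

```bash
mkdir -p pics; python3 - <<'E'
from workcell import manip
import cv2
for n in("top","side"):
    cv2.imwrite(f"pics/{n}0.png",manip.grab_frame(n)[:,:,::-1])
    c=manip.calibration(n);print(n,c)
s=manip.sense();print(s)
E
```

```text
top {'intrinsics': array([[391.81730711,   0.        , 317.46298121],
       [  0.        , 391.81730711, 206.42315172],
       [  0.        ,   0.        ,   1.        ]]), 'dist': array([-0.08898007,  0.        ,  0.        ,  0.        ,  0.        ]), 'position': array([ 0.41811332, -0.0556213 ,  1.39159126]), 'rotation': array([-0.700535  ,  0.71268737, -0.02466024,  0.02681964])}
side {'intrinsics': array([[430.98959245,   0.        , 325.20248179],
       [  0.        , 430.98959245, 203.06108041],
       [  0.        ,   0.        ,   1.        ]]), 'dist': array([0.00664768, 0.        , 0.        , 0.        , 0.        ]), 'position': array([ 1.25518515, -0.0954152 ,  1.08990694]), 'rotation': array([ 0.68613312,  0.65792345, -0.21101129, -0.22766711])}
{'clock': 0.1, 'qpos': array([-1.2209849 ,  0.46829949, -0.01157872,  1.60351538,  0.00600313,
        1.07140051, -0.05630814]), 'qvel': array([-0.00247761, -0.00187219,  0.00034145, -0.00177456, -0.00036749,
       -0.0030545 ,  0.00032681]), 'joint_torque': array([ 1.18801559e-03, -5.21647704e+01, -1.23448521e-02, -2.44369233e+01,
       -5.67534403e-02,  1.40525156e-02,  5.23099789e-05]), 'tcp_pos': array([0.24870058, 0.60001555, 0.23573552]), 'eef_rot': array([ 1.95190803e-01,  9.80764966e-01, -7.89075667e-04, -9.15147720e-05]), 'wrist_force': array([-0.02699614, -0.38369113, -0.81112337]), 'wrist_torque': array([-0.01432035, -0.01902313, -0.00511355]), 'grip_force': 0.0, 'width': 0.0919877944927702}
```

View pics/top0.png

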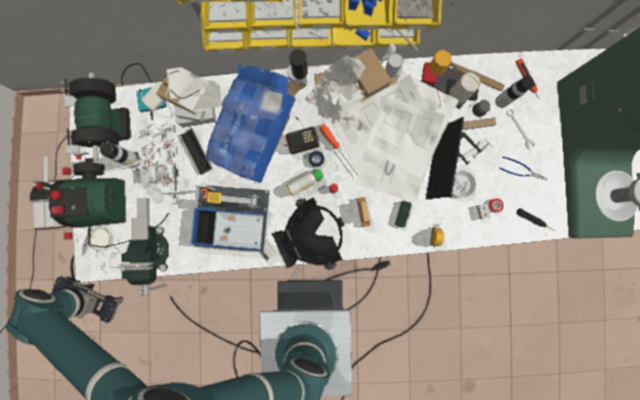

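View pics/side0.png

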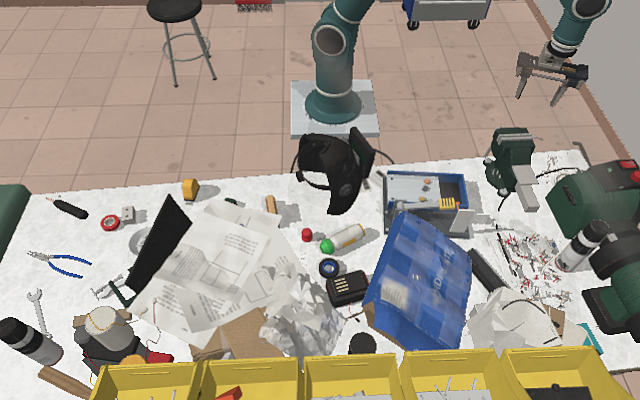

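The top view shows the station near (230,220), the helmet at (312,235) and the scraper at about (362,212). The gauge case is at (402,213), the tape measure at (437,236), the glue bottle at (303,183) and the red knob at (333,188). The side view shows the station at (425,200) and the scraper at (271,205). I'll enlarge both.

```bash
cat > h.py <<'E'
import numpy as np,cv2
from scipy.spatial.transform import Rotation as R
from workcell import manip
def ray(n,px):
    c=manip.calibration(n);p=cv2.undistortPoints(np.array(px,float).reshape(-1,1,2),c["intrinsics"],c["dist"]).reshape(-1,2)
    d=R.from_quat(c["rotation"]).apply(np.c_[p,np.ones(len(p))]);return np.array(c["position"]),d
def plane(n,px,z):
    o,d=ray(n,px);return o+d*((z-o[2])/d[:,2])[:,None]
def proj(n,P):
    c=manip.calibration(n);r=R.from_quat(c["rotation"]).inv()
    q=r.apply(np.array(P,float).reshape(-1,3)-c["position"])
    return cv2.projectPoints(q,np.zeros(3),np.zeros(3),c["intrinsics"],c["dist"])[0].reshape(-1,2)
E
python3 - <<'E'
import cv2,numpy as np
t=cv2.imread("pics/top0.png");s=cv2.imread("pics/side0.png")
a=cv2.resize(t[180:260,180:280],(800,600)[:1]*1+(640,),interpolation=cv2.INTER_CUBIC)
a=cv2.resize(t[183:257,183:277],None,fx=8,fy=8,interpolation=cv2.INTER_CUBIC);cv2.imwrite("pics/a.png",a)
a=cv2.resize(s[160:244,376:480],None,fx=7,fy=7,interpolation=cv2.INTER_CUBIC);cv2.imwrite("pics/b.png",a)
a=cv2.resize(t[190:245,345:415],None,fx=5,fy=5,interpolation=cv2.INTER_CUBIC)
b=cv2.resize(s[185:240,225:295],None,fx=5,fy=5,interpolation=cv2.INTER_CUBIC);cv2.imwrite("pics/c.png",np.hstack([a,b]))
E
```

```text
(no output)
```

View pics/a.png

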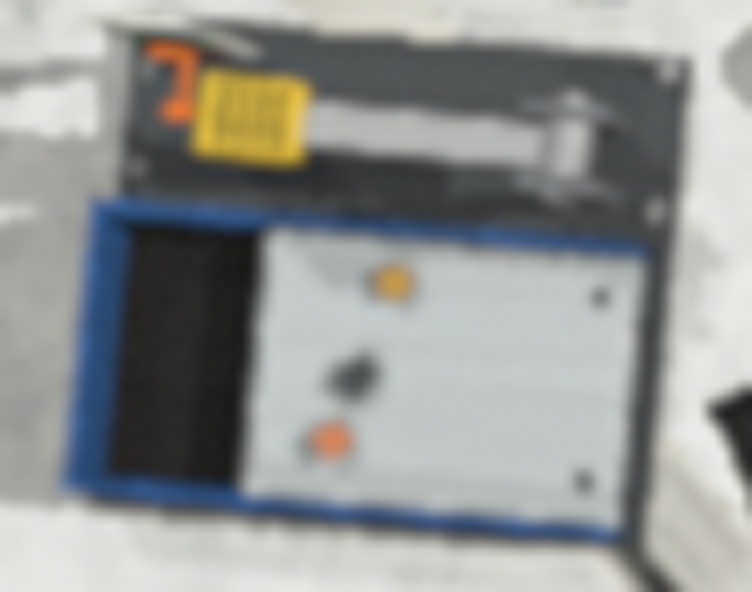

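View pics/b.png

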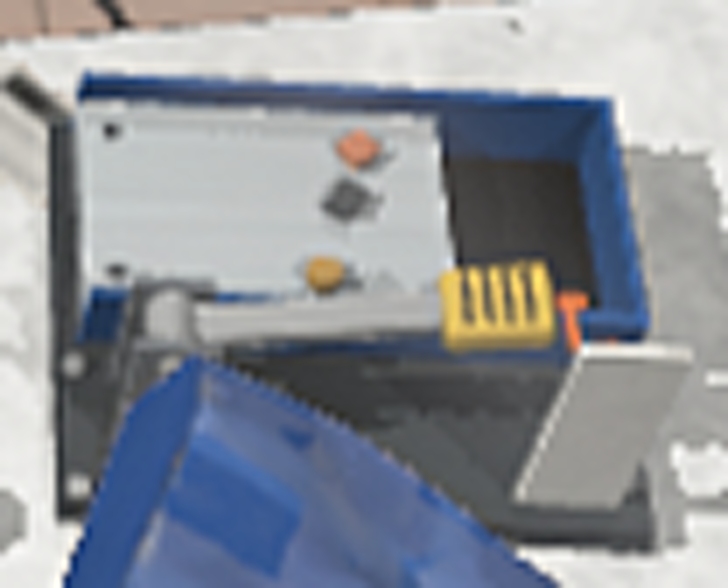

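View pics/c.png

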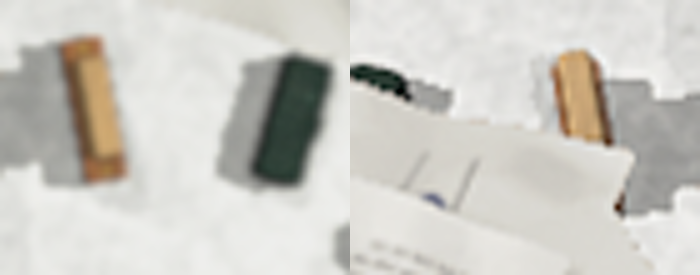

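The crops show the table corners at a.png (262,228), (243,495), (645,255) and (620,530), the pad at about (250,117), and the chips at brass (393,283), steel (355,378) and copper (332,440). In c.png the grip top is about (100,107) and the foot spans (62,40) to (126,180).

```bash
python3 - <<'E'
from h import *
np.set_printoptions(precision=4,suppress=True)
f=lambda L,k,o:(np.array(L,float)+.5)/k-.5+o
T=plane("top",f([(262,228),(243,495),(645,255),(622,530)],8,183),.034)[:,:2]
S=np.array([(23,58),(-93,58),(23,-105),(-93,-105)])/1e3
def kab(S,T):
    a=S-S.mean(0);b=T-T.mean(0);y=np.arctan2((a[:,0]*b[:,1]-a[:,1]*b[:,0]).sum(),(a*b).sum())
    M=np.array([[np.cos(y),-np.sin(y)],[np.sin(y),np.cos(y)]]);t=T.mean(0)-M@S.mean(0);return y,t,M,T-(S@M.T+t)
y,t,M,r=kab(S,T);print("station top",y,t);print(r)
# side: near edge table corners, z 34 (x=-93 side: guard hides? use -93 inner at tray edge) 
Ts=plane("side",f([(437,118),(455,270),(80,105),(88,290)],7,np.array([376,160])),.034)[:,:2]
print("side pts",(Ts-t)@M)
ch=plane("top",f([(393,283),(355,378),(332,440)],8,183),.042)[:,:2]
print("chips top st",(ch-t)@M)
ch=plane("side",f([(325,270),(348,200),(359,148)],7,np.array([376,160])),.040)[:,:2]
print("chips side st",(ch-t)@M)
pad=plane("top",f([(250,117)],8,183),.110)[:,:2];print("pad top st",(pad-t)@M)
pad=plane("side",f([(498,300)],7,np.array([376,160])),.110)[:,:2];print("pad side st",(pad-t)@M)
# all station verts via walls z48 in top view: outer end corners & inner
print("wall",(plane("top",f([(95,203),(65,490),(130,228),(108,478)],8,183),.048)[:,:2]-t)@M)
# scraper
g=plane("top",f([(80,58),(105,55),(122,157),(95,160)],5,np.array([345,190])),.059)[:,:2]
b=plane("top",f([(62,40),(100,37),(126,180),(88,183)],5,np.array([345,190])),.024)[:,:2]
gs=plane("side",f([(556,60),(592,54),(607,142),(568,138)],5,np.array([225-70,185])),.059)[:,:2]
for q in(g,b,gs):
    u=q[0]+q[1]-q[2]-q[3];v=q[1]-q[0]+q[2]-q[3];print("scr",q.mean(0),np.degrees(np.arctan2(u[1],u[0])),np.linalg.norm(u)/2,np.linalg.norm(v)/2)
# helmet and others rough
for n,p,z in(("helm",(312,232),.2),("gauge",(402,213),.024),("tape",(437,236),.059),("glue",(303,183),.04),("knob",(333,188),.036)):print(n,plane("top",[p],z)[0])
E
```

```text
station top -0.09102558455730506 [0.478 0.246]
[[ 0.0009  0.0033]
 [ 0.0002  0.0012]
 [ 0.0011 -0.0025]
 [-0.0023 -0.0021]]
side pts [[-0.0907  0.0601]
 [-0.004   0.0586]
 [-0.0896 -0.1022]
 [ 0.0155 -0.1027]]
chips top st [[ 0.0038 -0.0002]
 [-0.0384  0.0127]
 [-0.0659  0.0204]]
chips side st [[ 0.0036  0.    ]
 [-0.036   0.0136]
 [-0.0661  0.0213]]
pad top st [[0.0659 0.0502]]
pad side st [[0.0685 0.0507]]
wall [[ 0.0284  0.132 ]
 [-0.0963  0.1335]
 [ 0.0187  0.1155]
 [-0.0896  0.1151]]
scr [ 0.4966 -0.2132] 7.463023443682295 0.07046474133536161 0.01790511462335052
scr [ 0.4971 -0.2127] 8.870918062430903 0.10176975677970894 0.02675036981451334
scr [ 0.5009 -0.2119] -170.96299481694544 0.06175807072596668 0.02204619429055806
helm [ 0.4275 -0.0348  0.2   ]
gauge [ 0.4896 -0.3484  0.024 ]
tape [ 0.4069 -0.4592  0.059 ]
glue [ 0.5992 -0.0035  0.04  ]
knob [ 0.5804 -0.1075  0.036 ]
```

```bash
cat >> h.py <<'E'
M=np.array([[np.cos(-.091),-np.sin(-.091)],[np.sin(-.091),np.cos(-.091)]]);t0=np.array([.478,.246])
def st(x,y): return M@[x,y]+t0
def plan(*wps):
    "wps: (x,y,z,angle of tool y in deg) world -> tool shift cm, turn deg"
    s=manip.sense();r=R.from_quat(s["eef_rot"])
    print("t",round(s["clock"],2),"tcp",s["tcp_pos"].round(4),"F",s["wrist_force"].round(1),"w",round(s["width"],4),"g",round(s["grip_force"],1))
    for x,y,z,a in wps:
        a=np.radians(a);ty=np.array([np.cos(a),np.sin(a),0]);tz=np.array([0,0,-1.]);tx=np.cross(ty,tz)
        d=R.from_matrix(np.c_[tx,ty,tz])
        print((r.inv().apply(np.array([x,y,z])-s["tcp_pos"])*100).round(2).tolist(),np.degrees((r.inv()*d).as_rotvec()).round(1).tolist())
E
python3 -c "
from h import *
plan((.27,.58,.30,76),(.30,.53,.34,85),(.34,.49,.37,95),(.38,.45,.37,98.4),(.42,.41,.37,98.4))"
```

```text
t 0.1 tcp [0.2487 0.6    0.2357] F [-0.  -0.4 -0.8] w 0.092 g 0.0
[-2.73, -1.04, -6.42] [-0.1, 0.0, -8.5]
[-7.42, -4.52, -10.42] [-0.1, -0.0, -17.5]
[-12.65, -6.69, -13.41] [-0.1, -0.0, -27.5]
[-17.87, -8.85, -13.41] [-0.1, -0.0, -30.9]
[-23.1, -11.02, -13.41] [-0.1, -0.0, -30.9]
```

Call:
{"method": "jog_arm", "body": {
  "motion": [
    {"gripper": 9,"delta_pos": [-2.7,-1.0,-5.5],"turn": [0,0,-8.5]},
    {"gripper": 9,"delta_pos": [-7.4,-4.5,-10],"turn": [0,0,-17.5]},
    {"gripper": 9,"delta_pos": [-12.6,-6.7,-13.4],"turn": [0,0,-27.5]},
    {"gripper": 9,"delta_pos": [-17.9,-8.9,-13.4],"turn": [0,0,-30.9]},
    {"gripper": 9,"delta_pos": [-23,-11,-13.4],"turn": [0,0,-30.9]}
  ]
}}

```text
clock: 0.72
tcp_pos: [0.4202, 0.4096, 0.3714]
eef_rot: [-0.074, 0.997, 0.001, 0.001]
wrist_force: [0.5, 0.2, -0.9]
width: 0.0898
grip_force: 0.0
```

```bash
python3 -c "
from h import *
plan((.497,.10,.36,98.4),(.497,-.213,.36,98.4),(.497,-.213,.09,98.4),(.497,-.213,.052,98.4))"
```

```text
t 0.72 tcp [0.4202 0.4096 0.3714] F [ 0.5  0.2 -0.9] w 0.0898 g 0.0
[-3.05, -31.75, 1.11] [0.1, 0.1, 0.0]
[1.54, -62.71, 1.08] [0.1, 0.1, 0.0]
[1.58, -62.74, 28.08] [0.1, 0.1, 0.0]
[1.58, -62.74, 31.88] [0.1, 0.1, 0.0]
```

Call:
{"method": "jog_arm", "body": {
  "motion": [
    {"gripper": 6,"delta_pos": [-1,-6.2,1.0],"turn": [0,0,0]},
    {"gripper": 6,"delta_pos": [-2,-12.4,1],"turn": [0,0,0]},
    {"gripper": 6,"delta_pos": [-2.5,-18.6,1],"turn": [0,0,0]},
    {"gripper": 6,"delta_pos": [-2.8,-24.8,1],"turn": [0,0,0]},
    {"gripper": 6,"delta_pos": [-3,-31,1],"turn": [0,0,0]}
  ]
}}

```text
clock: 1.35
tcp_pos: [0.4939, 0.1067, 0.3604]
eef_rot: [-0.073, 0.997, -0.0, -0.0]
wrist_force: [0.4, 1.1, 0.2]
width: 0.0598
grip_force: 0.0
```

Call:
{"method": "jog_arm", "body": {
  "motion": [
    {"gripper": 6,"delta_pos": [1,-6.2,0],"turn": [0,0,0]},
    {"gripper": 6,"delta_pos": [2,-12.4,0],"turn": [0,0,0]},
    {"gripper": 6,"delta_pos": [3,-18.6,0],"turn": [0,0,0]},
    {"gripper": 6,"delta_pos": [4,-24.8,0],"turn": [0,0,0]},
    {"gripper": 6,"delta_pos": [4.6,-31,0],"turn": [0,0,0]}
  ]
}}

```text
clock: 1.98
tcp_pos: [0.493, -0.2053, 0.3606]
eef_rot: [-0.073, 0.997, 0.0, 0.0]
wrist_force: [1.1, -0.1, -0.0]
width: 0.0601
grip_force: 0.0
```

```bash
python3 -c "
from h import *
plan((.498,-.213,.15,98.4),(.498,-.213,.052,98.4))"
```

```text
t 1.98 tcp [ 0.493  -0.2053  0.3606] F [ 1.1 -0.1 -0. ] w 0.0601 g 0.0
[-0.37, -0.84, 21.06] [0.0, 0.0, 0.0]
[-0.37, -0.84, 30.86] [0.0, 0.0, 0.0]
```

Call:
{"method": "jog_arm", "body": {
  "motion": [
    {"gripper": 6,"delta_pos": [-0.2,-0.6,6],"turn": [0,0,0]},
    {"gripper": 6,"delta_pos": [-0.3,-0.6,12],"turn": [0,0,0]},
    {"gripper": 6,"delta_pos": [-0.3,-0.6,18],"turn": [0,0,0]},
    {"gripper": 6,"delta_pos": [-0.3,-0.6,24],"turn": [0,0,0]},
    {"gripper": 6,"delta_pos": [-0.3,-0.6,24],"turn": [0,0,0]}
  ]
}}

```text
clock: 2.6
tcp_pos: [0.494, -0.2079, 0.1167]
eef_rot: [-0.073, 0.997, 0.002, -0.005]
wrist_force: [1.2, -0.4, 1.0]
width: 0.0598
grip_force: 0.0
```

```bash
python3 -c "
from h import *
plan((.498,-.213,.052,98.4))"
```

```text
t 2.6 tcp [ 0.494  -0.2079  0.1167] F [ 1.2 -0.4  1. ] w 0.0598 g 0.0
[-0.39, -0.59, 6.46] [0.2, -0.5, -0.0]
```

Call:
{"method": "jog_arm", "body": {
  "motion": [
    {"gripper": 6,"delta_pos": [-0.4,-0.6,0],"turn": [0,0,0]},
    {"gripper": 6,"delta_pos": [-0.4,-0.6,3],"turn": [0,0,0]},
    {"gripper": 6,"delta_pos": [-0.4,-0.6,5],"turn": [0,0,0]},
    {"gripper": 6,"delta_pos": [-0.4,-0.6,6.4],"turn": [0,0,0]},
    {"gripper": 6,"delta_pos": [-0.4,-0.6,6.4],"turn": [0,0,0]}
  ]
}}

```text
clock: 3.22
tcp_pos: [0.5031, -0.2148, 0.0575]
eef_rot: [-0.073, 0.997, -0.0, 0.001]
wrist_force: [0.3, -0.4, 1.1]
width: 0.06
grip_force: 0.0
```

```bash
python3 -c "
from h import *
plan((.498,-.213,.052,98.4))"
```

```text
t 3.23 tcp [ 0.5031 -0.2148  0.0575] F [ 0.3 -0.4  1.1] w 0.06 g 0.0
[0.48, 0.25, 0.55] [-0.0, 0.1, -0.0]
```

Call:
{"method": "jog_arm", "body": {
  "motion": [
    {"gripper": 6,"delta_pos": [0.4,0.2,0.4],"turn": [0,0,0]},
    {"gripper": 1.5,"delta_pos": [0.4,0.2,0.4],"turn": [0,0,0]},
    {"gripper": 1.5,"delta_pos": [0.4,0.2,0.4],"turn": [0,0,0]},
    {"gripper": 1.5,"delta_pos": [0.4,0.2,0.4],"turn": [0,0,0]},
    {"gripper": 1.5,"delta_pos": [0.4,0.2,0.4],"turn": [0,0,0]}
  ],
  "grip_force": 35
}}

```text
clock: 3.85
tcp_pos: [0.4982, -0.213, 0.0527]
eef_rot: [-0.073, 0.997, -0.0, 0.0]
wrist_force: [0.0, 0.6, -0.3]
width: 0.0217
grip_force: 0.0
```

```bash
python3 -c "
from h import *
a=st(-.035,-.08);print(a)
plan((.498,-.213,.38,98.4),(*a,.38,84.8))"
```

```text
[0.43587486 0.16951162]
t 3.85 tcp [ 0.4982 -0.213   0.0527] F [ 0.   0.6 -0.3] w 0.0217 g 0.0
[0.01, 0.0, -32.73] [-0.0, 0.0, -0.0]
[0.57, 38.75, -32.74] [-0.0, 0.0, 13.6]
```

Call:
{"method": "jog_arm", "body": {
  "motion": [
    {"gripper": 1.5,"delta_pos": [0,0,0],"turn": [0,0,0]},
    {"gripper": 1.5,"delta_pos": [0,0,0],"turn": [0,0,0]},
    {"gripper": 1.5,"delta_pos": [0,0,-3],"turn": [0,0,0]},
    {"gripper": 1.5,"delta_pos": [0,0,-8],"turn": [0,0,0]},
    {"gripper": 1.5,"delta_pos": [0,0,-13],"turn": [0,0,0]}
  ]
}}

```text
clock: 4.47
tcp_pos: [0.4974, -0.2128, 0.1834]
eef_rot: [-0.073, 0.997, 0.0, -0.001]
wrist_force: [1.1, -1.1, -1.2]
width: 0.0197
grip_force: 34.9
```

```bash
python3 - <<'E'
from h import *
plan((.498,-.213,.38,98.4))
a=manip.grab_frame("top")[160:260,300:420,::-1];b=manip.grab_frame("side")[130:230,210:330,::-1]
cv2.imwrite("pics/d.png",cv2.resize(np.hstack([a,b]),None,fx=3,fy=3,interpolation=cv2.INTER_CUBIC))
E
```

```text
t 4.47 tcp [ 0.4974 -0.2128  0.1834] F [ 1.1 -1.1 -1.2] w 0.0197 g 34.9
[-0.03, -0.02, -19.66] [0.0, -0.1, -0.0]
```

View pics/d.png

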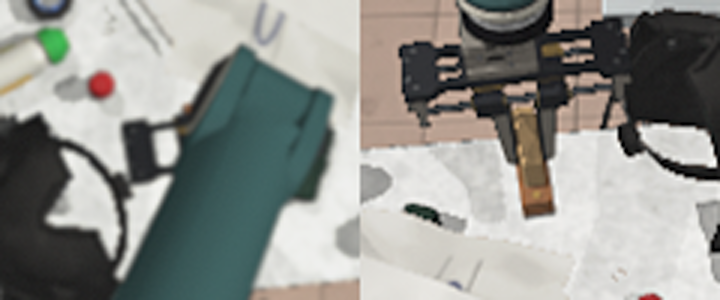

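The scraper is firmly gripped: it hangs below the fingers at (535,160) in d.png, clear of the bench. I'll carry it over the helmet.

Call:
{"method": "jog_arm", "body": {
  "motion": [
    {"gripper": 1.5,"delta_pos": [0,0,-5],"turn": [0,0,0]},
    {"gripper": 1.5,"delta_pos": [0,0,-10],"turn": [0,0,0]},
    {"gripper": 1.5,"delta_pos": [0,0,-15],"turn": [0,0,0]},
    {"gripper": 1.5,"delta_pos": [0,0,-19],"turn": [0,0,0]},
    {"gripper": 1.5,"delta_pos": [0,0,-19],"turn": [0,0,0]}
  ]
}}

```text
clock: 5.2
tcp_pos: [0.499, -0.2135, 0.3744]
eef_rot: [-0.073, 0.997, -0.001, 0.002]
wrist_force: [0.3, -0.7, -1.7]
width: 0.0199
grip_force: 34.9
```

```bash
python3 - <<'E'
from h import *
a=st(-.035,-.065);print(a)
plan((*a,.37,84.8))
E
```

```text
[0.43723798 0.18444955]
t 5.2 tcp [ 0.499  -0.2135  0.3744] F [ 0.3 -0.7 -1.7] w 0.0199 g 34.9
[0.3, 40.27, 0.38] [-0.1, 0.3, 13.6]
```

Call:
{"method": "jog_arm", "body": {
  "motion": [
    {"gripper": 1.5,"delta_pos": [0,4,0],"turn": [0,0,2]},
    {"gripper": 1.5,"delta_pos": [0,9,0],"turn": [0,0,5]},
    {"gripper": 1.5,"delta_pos": [0,14,0],"turn": [0,0,8]},
    {"gripper": 1.5,"delta_pos": [0,19,0],"turn": [0,0,10]},
    {"gripper": 1.5,"delta_pos": [0,24,0],"turn": [0,0,13.6]}
  ]
}}

```text
clock: 5.82
tcp_pos: [0.4615, 0.0261, 0.37]
eef_rot: [0.046, 0.999, -0.0, -0.002]
wrist_force: [1.0, 0.9, -1.6]
width: 0.0197
grip_force: 34.9
```

```bash
python3 - <<'E'
from h import *
plan((*st(-.035,-.065),.37,84.8))
E
```

```text
t 5.83 tcp [0.4615 0.0261 0.37  ] F [ 1.   0.9 -1.6] w 0.0197 g 34.9
[3.88, 15.54, 0.0] [-0.1, -0.2, -0.1]
```

Call:
{"method": "jog_arm", "body": {
  "motion": [
    {"gripper": 1.5,"delta_pos": [1,5,0],"turn": [0,0,0]},
    {"gripper": 1.5,"delta_pos": [2,10,0],"turn": [0,0,0]},
    {"gripper": 1.5,"delta_pos": [3.9,15.5,0],"turn": [0,0,0]},
    {"gripper": 1.5,"delta_pos": [3.9,15.5,4],"turn": [0,0,0]},
    {"gripper": 1.5,"delta_pos": [3.9,15.5,8],"turn": [0,0,0]}
  ]
}}

```text
clock: 6.45
tcp_pos: [0.4367, 0.1827, 0.2892]
eef_rot: [0.044, 0.999, -0.001, -0.001]
wrist_force: [0.2, 0.6, -1.6]
width: 0.0196
grip_force: 34.9
```

Call:
{"method": "jog_arm", "body": {
  "motion": [
    {"gripper": 1.5,"delta_pos": [0,0,4],"turn": [0,0,0]},
    {"gripper": 1.5,"delta_pos": [0,0,8],"turn": [0,0,0]},
    {"gripper": 1.5,"delta_pos": [0,0,12],"turn": [0,0,0]},
    {"gripper": 1.5,"delta_pos": [0,0,13.5],"turn": [0,0,0]},
    {"gripper": 1.5,"delta_pos": [0,0,13.5],"turn": [0,0,0]}
  ]
}}

```text
clock: 7.08
tcp_pos: [0.4372, 0.1818, 0.1562]
eef_rot: [0.045, 0.999, -0.001, -0.002]
wrist_force: [0.9, -0.2, -1.1]
width: 0.0199
grip_force: 34.9
```

```bash
python3 - <<'E'
from h import *
plan((*st(-.035,-.065),.089,84.8))
a=manip.grab_frame("top")[180:260,180:300,::-1];b=manip.grab_frame("side")[120:240,360:480,::-1]
cv2.imwrite("pics/e.png",np.vstack([cv2.resize(a,None,fx=4,fy=4,interpolation=cv2.INTER_CUBIC),np.zeros((0,480,3),np.uint8)]) if 0 else cv2.resize(np.hstack([np.pad(a,((0,40),(0,0),(0,0))),b]),None,fx=3.3,fy=3.3,interpolation=cv2.INTER_CUBIC))
E
```

```text
t 7.08 tcp [0.4372 0.1818 0.1562] F [ 0.9 -0.2 -1.1] w 0.0199 g 34.9
[0.0, 0.28, 6.72] [-0.1, -0.2, -0.0]
```

View pics/e.png

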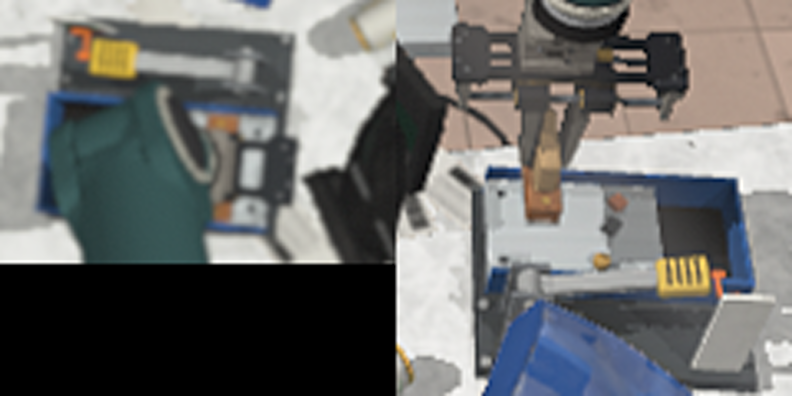

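The foot's ends show at (220,120) and (222,212) in e.png, with the scraper over the open end of the table and the chips untouched. I'll check its centring with a colour mask.

```bash
python3 - <<'E'
from h import *
im=manip.grab_frame("top");h=cv2.cvtColor(im,cv2.COLOR_RGB2HSV)
m=cv2.inRange(h,(5,110,70),(17,255,255));m[:,:235]=0;m[:,262:]=0;m[:205]=0;m[255:]=0
n,l,s,c=cv2.connectedComponentsWithStats(m);print(s[1:])
for i in range(1,n):
    if s[i][4]<8: continue
    x,y,w,hh,_=s[i]
    for v in (y-.5,y+hh-.5):
        p=plane("top",[(c[i][0],v)],.128)[0];print(v,((p[:2]-t0)@M).round(4))
E
```

```text
[[243 215   8   5  29]
 [245 241   4   5  16]]
214.5 [ 0.0163 -0.0683]
219.5 [ 0.0002 -0.0697]
240.5 [-0.0675 -0.0746]
245.5 [-0.0835 -0.0759]
```

Call:
{"method": "jog_arm", "body": {
  "motion": [
    {"gripper": 1.5,"delta_pos": [0.1,0.3,2],"turn": [0,0,0]},
    {"gripper": 1.5,"delta_pos": [0.1,0.3,3.5],"turn": [0,0,0]},
    {"gripper": 1.5,"delta_pos": [0.1,0.3,5],"turn": [0,0,0]},
    {"gripper": 1.5,"delta_pos": [0.1,0.3,6],"turn": [0,0,0]},
    {"gripper": 1.5,"delta_pos": [0.1,0.3,6.5],"turn": [0,0,0]}
  ]
}}

```text
clock: 7.85
tcp_pos: [0.4374, 0.1853, 0.092]
eef_rot: [0.046, 0.999, -0.0, -0.0]
wrist_force: [0.2, 0.3, -1.5]
width: 0.0195
grip_force: 34.9
```

```bash
python3 - <<'E'
from h import *
plan((*st(-.035,-.065),.088,84.8),(*st(-.035,.052),.088,84.8))
E
```

```text
t 7.85 tcp [0.4374 0.1853 0.092 ] F [ 0.2  0.3 -1.5] w 0.0195 g 34.9
[0.01, -0.08, 0.4] [-0.0, -0.0, -0.0]
[0.01, 11.62, 0.39] [-0.0, -0.0, -0.0]
```

Call:
{"method": "jog_arm", "body": {
  "motion": [
    {"gripper": 1.5,"delta_pos": [0,0,0.3],"turn": [0,0,0]},
    {"gripper": 1.5,"delta_pos": [0,1.5,0.3],"turn": [0,0,0]},
    {"gripper": 1.5,"delta_pos": [0,3,0.3],"turn": [0,0,0]},
    {"gripper": 1.5,"delta_pos": [0,4,0.3],"turn": [0,0,0]},
    {"gripper": 1.5,"delta_pos": [0,5,0.3],"turn": [0,0,0]}
  ]
}}

```text
clock: 8.48
tcp_pos: [0.442, 0.2362, 0.0897]
eef_rot: [0.045, 0.999, 0.0, 0.0]
wrist_force: [-0.4, -0.1, -1.9]
width: 0.0196
grip_force: 34.9
```

```bash
python3 - <<'E'
from h import *
plan((*st(-.035,.055),.088,84.8))
E
```

```text
t 8.47 tcp [0.442  0.2362 0.0897] F [-0.4 -0.1 -1.9] w 0.0196 g 34.9
[0.0, 6.8, 0.17] [0.0, 0.0, 0.0]
```

Call:
{"method": "jog_arm", "body": {
  "motion": [
    {"gripper": 1.5,"delta_pos": [0,1,0.2],"turn": [0,0,0]},
    {"gripper": 1.5,"delta_pos": [0,2,0.2],"turn": [0,0,0]},
    {"gripper": 1.5,"delta_pos": [0,3,0.2],"turn": [0,0,0]},
    {"gripper": 1.5,"delta_pos": [0,4,0.2],"turn": [0,0,0]},
    {"gripper": 1.5,"delta_pos": [0,5,0.2],"turn": [0,0,0]}
  ]
}}

```text
clock: 9.1
tcp_pos: [0.4467, 0.2856, 0.0876]
eef_rot: [0.045, 0.999, 0.0, 0.0]
wrist_force: [0.0, -1.1, -1.3]
width: 0.0199
grip_force: 34.9
```

Call:
{"method": "jog_arm", "body": {
  "motion": [
    {"gripper": 1.5,"delta_pos": [0,1,0],"turn": [0,0,0]},
    {"gripper": 1.5,"delta_pos": [0,2,0],"turn": [0,0,0]},
    {"gripper": 1.5,"delta_pos": [0,2,0],"turn": [0,0,0]},
    {"gripper": 1.5,"delta_pos": [0,2,0],"turn": [0,0,0]},
    {"gripper": 1.5,"delta_pos": [0,2,0],"turn": [0,0,0]}
  ]
}}

```text
clock: 9.72
tcp_pos: [0.4485, 0.3044, 0.0876]
eef_rot: [0.046, 0.999, -0.0, -0.0]
wrist_force: [0.9, 0.1, -1.9]
width: 0.0196
grip_force: 34.9
```

```bash
python3 - <<'E'
from h import *
s=manip.sense();print((M.T@(s["tcp_pos"][:2]-t0)))
plan((*st(-.035,.055),.088,84.8))
b=manip.grab_frame("side")[130:230,370:480,::-1]
cv2.imwrite("pics/f.png",cv2.resize(b,None,fx=5,fy=5,interpolation=cv2.INTER_CUBIC))
E
```

```text
[-0.0347271   0.05548606]
t 9.72 tcp [0.4485 0.3044 0.0876] F [ 0.9  0.1 -1.9] w 0.0196 g 34.9
[0.03, -0.05, -0.04] [-0.0, -0.0, -0.0]
```

View pics/f.png

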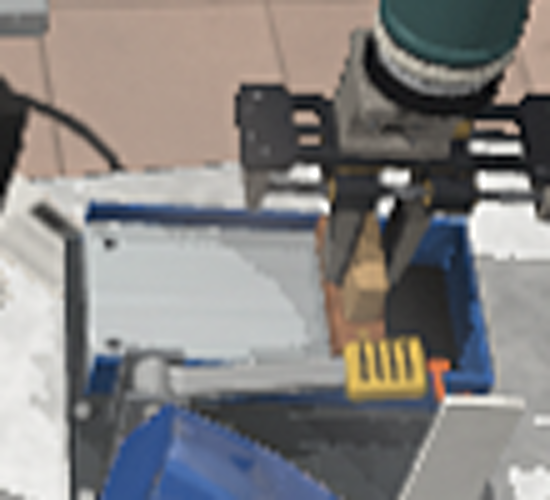

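The table is bare, with the scraper's foot at the tray edge at (350,300). I'll lift it and check the tray on the way back.

Call:
{"method": "jog_arm", "body": {
  "motion": [
    {"gripper": 1.5,"delta_pos": [0,0,-4],"turn": [0,0,0]},
    {"gripper": 1.5,"delta_pos": [0,0,-9],"turn": [0,0,0]},
    {"gripper": 1.5,"delta_pos": [0,0,-15],"turn": [0,0,0]},
    {"gripper": 1.5,"delta_pos": [0,0,-21],"turn": [0,0,0]},
    {"gripper": 1.5,"delta_pos": [0,0,-28.5],"turn": [0,0,0]}
  ]
}}

```text
clock: 10.4
tcp_pos: [0.448, 0.3042, 0.362]
eef_rot: [0.046, 0.999, -0.0, -0.0]
wrist_force: [1.3, 0.7, -1.9]
width: 0.0196
grip_force: 34.9
```

Call:
{"method": "jog_arm", "body": {
  "motion": [
    {"gripper": 1.5,"delta_pos": [0,-4,-0.5],"turn": [0,0,0]},
    {"gripper": 1.5,"delta_pos": [0,-9,-0.5],"turn": [0,0,0]},
    {"gripper": 1.5,"delta_pos": [-0.5,-14,-0.5],"turn": [0,0,0]},
    {"gripper": 1.5,"delta_pos": [-1,-19,-0.5],"turn": [0,0,0]},
    {"gripper": 1.5,"delta_pos": [-1.5,-24,-0.5],"turn": [0,0,0]}
  ]
}}

```text
clock: 11.02
tcp_pos: [0.441, 0.0626, 0.3652]
eef_rot: [0.046, 0.999, 0.0, 0.0]
wrist_force: [0.6, -1.0, -1.5]
width: 0.0199
grip_force: 34.9
```

```bash
python3 - <<'E'
from h import *
plan((.498,-.213,.375,98.4))
a=manip.grab_frame("top")[180:260,180:290,::-1];b=manip.grab_frame("side")[160:240,370:480,::-1]
cv2.imwrite("pics/g.png",cv2.resize(np.hstack([a,b]),None,fx=3.6,fy=3.6,interpolation=cv2.INTER_CUBIC))
E
```

```text
t 11.03 tcp [0.441  0.0626 0.3652] F [ 0.6 -1.  -1.5] w 0.0199 g 34.9
[-8.19, -26.92, -0.99] [0.0, 0.0, -13.6]
```

View pics/g.png

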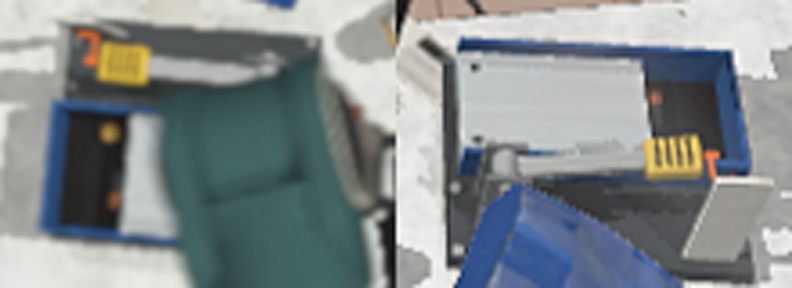

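The tray shows brass at (110,132) and copper at (113,200), and the side view shows the table empty. Steel is dark on dark, so I'll find it numerically.

```bash
python3 - <<'E'
from h import *
im=manip.grab_frame("top")
c=[(*st(x,y),.0155) for x in(-.09,.02) for y in(.062,.125)]
p=proj("top",c);print(p.round(1).tolist())
x0,y0=np.floor(p.min(0)).astype(int);x1,y1=np.ceil(p.max(0)).astype(int)
print(x0,y0);print(im[y0:y1,x0:x1].astype(int).sum(2))
E
```

```text
[[213.7, 243.4], [196.2, 242.0], [216.4, 212.4], [199.0, 211.1]]
196 211
[[235 206 169 125 104 102 104 112 109 116 126 143 149 161 165 180 184 186
  179 208 271]
 [238 221 194 140  89  90  93  97  89  87  91  93  98  92  91  97 100  93
  111 207 351]
 [234 228 203 149 107 106 111 111 101 102  97  99 103 110 116  99  84  72
   98 248 424]
 [231 224 197 148 113 114 116 117 115 109 112 116 150 199 212 183 128  86
  108 264 454]
 [228 218 193 148 113 115 118 120 115 109 105 135 215 293 306 259 188 119
  107 260 449]
 [232 220 189 142 118 110 112 117 112 108  95 153 265 349 355 302 234 147
  116 262 446]
 [233 215 179 133 113 114 112 113 117 109 104 159 277 364 372 315 245 153
  122 267 450]
 [230 216 172 126 113 116 119 117 114 119 111 146 239 320 330 280 207 132
  134 283 461]
 [232 213 167 117 109 115 117 116 116 122 116 124 165 208 220 185 134  98
  160 319 482]
 [232 216 161 113 117 114 112 116 121 125 125 118 118 119 118  99  84  92
  188 355 506]
 [231 213 158 114 113 117 119 119 119 126 126 126 115  96  93  92  85  93
  210 381 525]
 [228 207 152 114 110 115 115 119 123 124 125 12
[... 1210 characters left out ...]
0 109 108 111 114 120 121 124 110  95  91 128 193 250 262 305
  441 567 603]
 [172 129 107 114 112 116 113 120 123 121 114  99  87 113 164 204 222 292
  448 573 609]
 [169 125 111 109 111 111 117 118 125 124 118 100  90  95 113 138 166 287
  457 571 606]
 [164 120 106 107 112 114 118 121 125 124 115  95  90  89  88  90 154 304
  468 571 600]
 [162 119 106 111 104 112 117 120 122 114 114  97  94  87  90  83 172 326
  478 561 578]
 [156 125 114 115 113 122 123 124 125 117 105  94  88  89  80  90 184 344
  486 552 564]
 [183 168 158 164 170 165 153 149 143 137 121 109 103 101  92 101 206 378
  516 561 563]
 [223 224 221 233 239 237 224 209 201 191 176 168 158 148 142 153 242 413
  542 568 552]]
```

Steel shows as a grey patch at (212,229), beside the copper inside the tray. I'll go on to set the scraper down.

Call:
{"method": "jog_arm", "body": {
  "motion": [
    {"gripper": 1.5,"delta_pos": [-1.5,-5,-0.8],"turn": [0,0,-3]},
    {"gripper": 1.5,"delta_pos": [-3,-10,-0.8],"turn": [0,0,-6]},
    {"gripper": 1.5,"delta_pos": [-5,-16,-0.8],"turn": [0,0,-9]},
    {"gripper": 1.5,"delta_pos": [-6.5,-22,-0.8],"turn": [0,0,-12]},
    {"gripper": 1.5,"delta_pos": [-8.2,-27,-0.8],"turn": [0,0,-13.6]}
  ]
}}

```text
clock: 11.8
tcp_pos: [0.4992, -0.2129, 0.3731]
eef_rot: [-0.074, 0.997, 0.0, 0.0]
wrist_force: [0.0, 0.2, -1.9]
width: 0.0196
grip_force: 34.9
```

Call:
{"method": "jog_arm", "body": {
  "motion": [
    {"gripper": 1.5,"delta_pos": [0,0,5],"turn": [0,0,0]},
    {"gripper": 1.5,"delta_pos": [0,0,11],"turn": [0,0,0]},
    {"gripper": 1.5,"delta_pos": [0,0,17],"turn": [0,0,0]},
    {"gripper": 1.5,"delta_pos": [0,0,23],"turn": [0,0,0]},
    {"gripper": 1.5,"delta_pos": [0,0,26],"turn": [0,0,0]}
  ]
}}

```text
clock: 12.42
tcp_pos: [0.4975, -0.2096, 0.1095]
eef_rot: [-0.074, 0.997, 0.001, -0.002]
wrist_force: [-0.7, 0.1, -1.0]
width: 0.0196
grip_force: 34.9
```

```bash
python3 - <<'E'
from h import *
plan((.498,-.213,.053,98.4))
E
```

```text
t 12.43 tcp [ 0.4975 -0.2096  0.1095] F [-0.7  0.1 -1. ] w 0.0196 g 34.9
[-0.03, -0.36, 5.65] [0.2, -0.2, 0.1]
```

Call:
{"method": "jog_arm", "body": {
  "motion": [
    {"gripper": 1.5,"delta_pos": [0,0,2.5],"turn": [0,0,0]},
    {"gripper": 1.5,"delta_pos": [0,0,4],"turn": [0,0,0]},
    {"gripper": 1.5,"delta_pos": [0,0,5],"turn": [0,0,0]},
    {"gripper": 1.5,"delta_pos": [0,0,5.4],"turn": [0,0,0]},
    {"gripper": 1.5,"delta_pos": [0,0,5.4],"turn": [0,0,0]}
  ]
}}

```text
clock: 13.05
tcp_pos: [0.4991, -0.2118, 0.0595]
eef_rot: [-0.073, 0.997, -0.0, 0.0]
wrist_force: [0.8, -0.7, -1.3]
width: 0.0197
grip_force: 34.9
```

```bash
python3 - <<'E'
from h import *
plan((.498,-.213,.053,98.4))
E
```

```text
t 13.05 tcp [ 0.4991 -0.2118  0.0595] F [ 0.8 -0.7 -1.3] w 0.0197 g 34.9
[0.12, -0.1, 0.65] [-0.0, 0.0, -0.0]
```

Call:
{"method": "jog_arm", "body": {
  "motion": [
    {"gripper": 1.5,"delta_pos": [0,0,0.3],"turn": [0,0,0]},
    {"gripper": 1.5,"delta_pos": [0,0,0.5],"turn": [0,0,0]},
    {"gripper": 1.5,"delta_pos": [0,0,0.6],"turn": [0,0,0]},
    {"gripper": 1.5,"delta_pos": [0,0,0.6],"turn": [0,0,0]},
    {"gripper": 1.5,"delta_pos": [0,0,0.6],"turn": [0,0,0]}
  ]
}}

```text
clock: 13.68
tcp_pos: [0.4987, -0.2118, 0.0531]
eef_rot: [-0.073, 0.997, -0.0, 0.0]
wrist_force: [-0.2, -1.5, -1.2]
width: 0.0197
grip_force: 34.9
```

```bash
python3 - <<'E'
from h import *
plan((.498,-.213,.053,98.4))
E
```

```text
t 13.68 tcp [ 0.4987 -0.2118  0.0531] F [-0.2 -1.5 -1.2] w 0.0197 g 34.9
[0.09, -0.11, 0.01] [-0.0, 0.0, -0.0]
```

Call:
{"method": "jog_arm", "body": {
  "motion": [
    {"gripper": 1.5,"delta_pos": [0,0,0.1],"turn": [0,0,0]},
    {"gripper": 6,"delta_pos": [0,0,0.1],"turn": [0,0,0]},
    {"gripper": 6,"delta_pos": [0,0,0.1],"turn": [0,0,0]},
    {"gripper": 6,"delta_pos": [0,0,0.1],"turn": [0,0,0]},
    {"gripper": 6,"delta_pos": [0,0,0.1],"turn": [0,0,0]}
  ]
}}

```text
clock: 14.3
tcp_pos: [0.4987, -0.2118, 0.0521]
eef_rot: [-0.073, 0.997, -0.0, 0.0]
wrist_force: [0.6, -0.3, 0.5]
width: 0.0578
grip_force: 0.0
```

Call:
{"method": "jog_arm", "body": {
  "motion": [
    {"gripper": 6,"delta_pos": [0,0,0],"turn": [0,0,0]},
    {"gripper": 6,"delta_pos": [0,0,-4],"turn": [0,0,0]},
    {"gripper": 6,"delta_pos": [0,0,-10],"turn": [0,0,0]},
    {"gripper": 6,"delta_pos": [0,0,-16],"turn": [0,0,0]},
    {"gripper": 6,"delta_pos": [0,0,-22],"turn": [0,0,0]}
  ]
}}

```text
clock: 14.92
tcp_pos: [0.4984, -0.2117, 0.274]
eef_rot: [-0.073, 0.997, 0.0, 0.0]
wrist_force: [1.5, -0.3, -0.4]
width: 0.0599
grip_force: 0.0
```

Call:
{"method": "jog_arm", "body": {
  "motion": [
    {"gripper": 2,"delta_pos": [0,0,-6],"turn": [0,0,0]},
    {"gripper": 2,"delta_pos": [-1,3,-10],"turn": [0,0,0]},
    {"gripper": 0,"delta_pos": [-2,9,-10],"turn": [0,0,3]},
    {"gripper": 0,"delta_pos": [-3,15,-10],"turn": [0,0,6]},
    {"gripper": 0,"delta_pos": [-4,21,-10],"turn": [0,0,10]}
  ]
}}

```text
clock: 15.55
tcp_pos: [0.5073, 0.0036, 0.3724]
eef_rot: [0.015, 1.0, 0.0, 0.0]
wrist_force: [1.7, 0.0, 1.1]
width: 0.0122
grip_force: 0.0
```

```bash
python3 - <<'E'
from h import *
a=st(.065,.055);print(a)
plan((*a,.36,84.8),(*a,.16,84.8))
h=cv2.cvtColor(manip.grab_frame("top"),cv2.COLOR_RGB2HSV)
m=cv2.inRange(h,(5,90,70),(22,255,255))[185:240,345:385];y,x=np.nonzero(m);print(len(x),x.mean()+345,y.mean()+185,x.ptp() if hasattr(x,'ptp') else np.ptp(x),np.ptp(y))
E
```

```text
[0.54772915 0.29486559]
t 15.55 tcp [0.5073 0.0036 0.3724] F [1.7 0.  1.1] w 0.0122 g 0.0
[-3.15, 29.24, 1.26] [0.0, 0.0, 3.4]
[-3.13, 29.23, 21.26] [0.0, 0.0, 3.4]
209 362.8612440191388 211.26315789473685 11 27
```

Call:
{"method": "jog_arm", "body": {
  "motion": [
    {"gripper": 0,"delta_pos": [-0.6,6,0],"turn": [0,0,2]},
    {"gripper": 0,"delta_pos": [-1.2,12,0],"turn": [0,0,3.4]},
    {"gripper": 0,"delta_pos": [-2,18,0],"turn": [0,0,3.4]},
    {"gripper": 0,"delta_pos": [-2.6,24,0],"turn": [0,0,3.4]},
    {"gripper": 0,"delta_pos": [-3.1,29.2,3],"turn": [0,0,3.4]}
  ]
}}

```text
clock: 16.23
tcp_pos: [0.548, 0.2954, 0.3438]
eef_rot: [0.043, 0.999, 0.002, 0.002]
wrist_force: [-0.2, -1.0, 0.3]
width: 0.0006
grip_force: 0.0
```

Call:
{"method": "jog_arm", "body": {
  "motion": [
    {"gripper": 0,"delta_pos": [0,0,5],"turn": [0,0,0]},
    {"gripper": 0,"delta_pos": [0,0,10],"turn": [0,0,0]},
    {"gripper": 0,"delta_pos": [0,0,15],"turn": [0,0,0]},
    {"gripper": 0,"delta_pos": [0,0,17.5],"turn": [0,0,0]},
    {"gripper": 0,"delta_pos": [0,0,17.5],"turn": [0,0,0]}
  ]
}}

```text
clock: 16.85
tcp_pos: [0.5456, 0.2918, 0.1649]
eef_rot: [0.044, 0.999, -0.001, -0.002]
wrist_force: [-0.5, 0.1, 1.1]
width: 0.0004
grip_force: 0.0
```

```bash
python3 - <<'E'
from h import *
plan((*st(.065,.054),.14,84.8))
E
```

```text
t 16.85 tcp [0.5456 0.2918 0.1649] F [-0.5  0.1  1.1] w 0.0004 g 0.0
[-0.19, 0.23, 2.49] [-0.2, -0.2, 0.2]
```

Call:
{"method": "jog_arm", "body": {
  "motion": [
    {"gripper": 0,"delta_pos": [-0.1,0.2,1],"turn": [0,0,0]},
    {"gripper": 0,"delta_pos": [-0.1,0.2,2],"turn": [0,0,0]},
    {"gripper": 0,"delta_pos": [-0.1,0.2,2.5],"turn": [0,0,0]},
    {"gripper": 0,"delta_pos": [-0.1,0.2,2.5],"turn": [0,0,0]},
    {"gripper": 0,"delta_pos": [-0.1,0.2,2.5],"turn": [0,0,0]}
  ]
}}

```text
clock: 17.48
tcp_pos: [0.5482, 0.2948, 0.1424]
eef_rot: [0.044, 0.999, 0.0, 0.0]
wrist_force: [0.4, 0.3, -0.5]
width: 0.0004
grip_force: 0.0
```

```bash
python3 - <<'E'
from h import *
plan((*st(.065,.054),.107,84.8))
E
```

```text
t 17.48 tcp [0.5482 0.2948 0.1424] F [ 0.4  0.3 -0.5] w 0.0004 g 0.0
[0.05, -0.1, 3.54] [0.0, 0.0, 0.2]
```

Call:
{"method": "jog_arm", "body": {
  "motion": [
    {"gripper": 0,"delta_pos": [0,0,0.8],"turn": [0,0,0]},
    {"gripper": 0,"delta_pos": [0,0,1.4],"turn": [0,0,0]},
    {"gripper": 0,"delta_pos": [0,0,2],"turn": [0,0,0]},
    {"gripper": 0,"delta_pos": [0,0,2.5],"turn": [0,0,0]},
    {"gripper": 0,"delta_pos": [0,0,3],"turn": [0,0,0]}
  ]
}}

```text
clock: 18.1
tcp_pos: [0.5484, 0.2959, 0.1124]
eef_rot: [0.043, 0.999, 0.001, 0.001]
wrist_force: [0.9, 3.9, 5.9]
width: 0.0003
grip_force: 2.7
```

```bash
python3 - <<'E'
from h import *
plan((*st(.065,.054),.107,84.8))
E
```

```text
t 18.1 tcp [0.5484 0.2959 0.1124] F [0.9 3.9 5.9] w 0.0003 g 2.7
[0.06, -0.21, 0.54] [0.1, 0.1, 0.2]
```

Call:
{"method": "jog_arm", "body": {
  "motion": [
    {"gripper": 0,"delta_pos": [0,0,0.2],"turn": [0,0,0]},
    {"gripper": 0,"delta_pos": [0,0,0.4],"turn": [0,0,0]},
    {"gripper": 0,"delta_pos": [0,0,0.5],"turn": [0,0,0]},
    {"gripper": 0,"delta_pos": [0,0,0.5],"turn": [0,0,0]},
    {"gripper": 0,"delta_pos": [0,0,0.5],"turn": [0,0,0]}
  ]
}}

```text
clock: 18.73
tcp_pos: [0.5484, 0.2962, 0.1077]
eef_rot: [0.043, 0.999, 0.001, 0.001]
wrist_force: [0.4, 4.1, 6.4]
width: 0.0001
grip_force: 3.0
```

```bash
python3 - <<'E'
from h import *
plan((*st(.065,.054),.107,84.8))
a=manip.grab_frame("top")[180:260,180:290,::-1];b=manip.grab_frame("side")[160:240,370:480,::-1]
cv2.imwrite("pics/i.png",cv2.resize(np.hstack([a,b]),None,fx=3.6,fy=3.6,interpolation=cv2.INTER_CUBIC))
E
```

```text
t 18.73 tcp [0.5484 0.2962 0.1077] F [0.4 4.1 6.4] w 0.0001 g 3.0
[0.06, -0.24, 0.07] [0.1, 0.1, 0.2]
```

View pics/i.png

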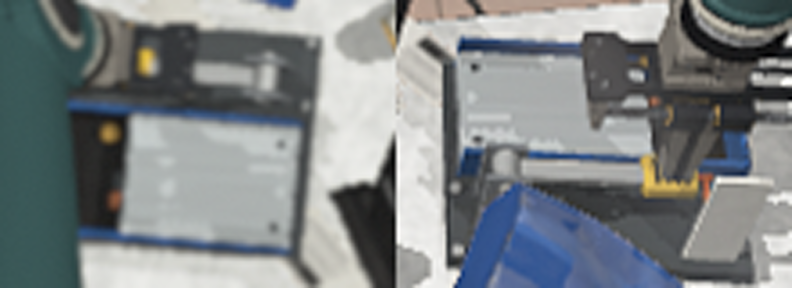

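The fingers sit on the yellow pad at (675,175), the lever looks level, and about 6.5 N matches the expected force at level. Handing in.

```bash
python3 -c "
from workcell import manip
print(manip.job_done())"
```

```text
the job is handed in; nothing more can be done
None
```

I handed the job in at 18.8 s with all three offcuts in the tray, the scraper set down clear of the station at about its starting spot, and the gripper holding the lever about level (estimated 0.19 rad, about 6.5 N measured). The system gave no verdict.

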